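# Set an engraved block on the domed rest and hold the reading lens in focus over it

## Task

Take the engraved wood block from the table and balance it, engraved face up and centred, on top of the domed rest, then let go of it. Then take the reading lens by its handle from its cradle and hold it level, with its glass centred over the block and at the height that the brass flag on the rest's post marks; finish while still holding it there, still, touching neither block nor rest. Do not shift the brass flag, and leave the ink tin, the brush jar and the ink roller where they are.

Things in the scene. Friction and masses are not known exactly. Their poses are not given: they have to be found in the camera images.
- block_center (a point): Centre of the engraved block: a loose, pale end-grain wood block 64 (its x) x 50 (its y) x 22 mm (z), about 65 g, lying flat on the table with the engraved face (a dark leaf drawing) up, +z. The point is half-way up, 11 mm above its underside.
- block: The same block; origin at the centre of its underside, same axes.
- dome_top (a point): Highest point of the domed rest's cork dome, 45 mm above the table. The dome is part of a sphere of radius 80 mm, on a round wooden foot of 148 mm diameter and 12 mm height, fixed to the table. A block laid on it with its centre over this point rocks slightly and stays. +x of this frame points from the dome's axis towards the focus post; z is up.
- rest: The same domed rest together with its post and flag; origin on the dome's axis at table height, same axes as dome_top. The post is a 9 mm square steel upright, its centre 106 mm from the dome's axis along +x, its top 210 mm above the table.
- focus_mark (a point): The brass flag that marks the focal height: a level brass plate 34 mm wide, 4 mm thick, on a clamp on the post, pointing to the dome's axis. The point is at its mid thickness, 90 mm from that axis; its near edge is 82 mm from the axis. Its height differs from run to run, 130 to 180 mm above the table. The clamp is stiff but slides on the post if pushed hard.
- loupe_grip (a point): Middle of the reading lens's handle, the place to grip: a straight black bar with flat sides, 112 mm long (x, from -60 to +52 mm of this point), 16 mm wide (y), 14 mm high (z). +x points along the handle to the glass. The lens weighs about 150 g and balances within 15 mm of this point. At the start it lies loose and level on the cradle, this point 52 mm above the table; lift it straight up.
- lens_center (a point): Centre of the reading lens's glass, at mid thickness, 85 mm from loupe_grip along +x and at the same height in its frame. Steel rim 70 mm in outside diameter and 9 mm thick. z is the optical axis, up when the lens is level.
- loupe: The same reading lens; origin on the underside of the handle, 7 mm below loupe_grip, same axes.
- cradle: Wooden cradle of the lens, fixed: base plate 130 x 60 x 8 mm, origin under its centre, directly below loupe_grip at the start, same axes. Two uprights 12 mm thick at x = -49 and +40 mm carry the handle's underside 45 mm above the table; cheeks beside the handle there are 34 mm apart outside and end 51 mm above the table. Between the uprights the handle's sides are free.
- ink_tin: Bystander: closed ink tin, 72 mm diameter, 50 mm high, standing on the table; origin at the centre of its underside.
- brush_jar: Bystander: white ceramic jar of brushes, 76 mm diameter, 90 mm high (200 mm with the brushes, which spread to about 35 mm from the axis); origin at the centre of its underside.
- brayer: Bystander: ink roller lying on the table, black rubber roller 32 mm in diameter and 64 mm long (frame 86 mm wide), wooden handle; origin on the table under the roller's middle; the handle reaches 140 mm along -x; 32 mm high.
There are look-alikes about, which are no part of the job. Leave any orange or purple look-alike of the loupe alone.

How it is judged:
By the outcome, as a careful person would: the job done as asked, in the order asked, and still so for the second after the job is handed in, while the arm keeps its last pose, push and grip.
It also fails if it takes over 70 s, if anything falls off the work surface, if the arm or the gripper's body presses on something with over 40 N, if the wrist force passes 120 N, or if a joint passes its speed limit or range.

## Robot

A 6-joint arm with a two-finger parallel gripper is mounted at the origin on the work surface. World frame = base frame: x ahead of the robot, y to its left, z up, the work surface at z = 0. Lengths are in m, angles in degrees, forces in N, time in s.
With the tool pointing down it reaches from about 0.4 to 0.825 m from the base axis. Payload 7 kg.
Tool frame: the origin (TCP) lies midway between the tips of the shut fingers; the grasp point (between the pads) lies 19 mm behind it (ctrl.hold_point_z is the distance from the TCP to the grasp point, in m); z points along the fingers, x is the direction in which the jaws open and shut, and the axes are right-handed (so a half turn about z gives the same grasp; the last joint's range is limited). The gripper opens to 88 mm and grips with 3 to 60 N. Pads are 19 mm wide; open, the fingers measure 130 mm over their backs; the gripper's body (78 mm by 193 mm) begins 47 mm behind the grasp point.
Start: joints at [-53.222, 20.546, 0.682, 0, -70.136, -16.507], TCP at [0.234, -0.633, 0.227] pointing down, gripper open.
Joint ranges: [-176.03, 176.03], [-82.01, 121.73], [-58.28, 71.71], [-173.87, 95.51], [-174.79, -0.11], [-173.66, 173.66]. Speed limits (degrees/s): [136.94, 136.94, 172.46, 180, 180, 180].

## Interface

Orientations are given as [roll, pitch, yaw] about the fixed x, y, z axes, in that order (R = Rz(yaw) Ry(pitch) Rx(roll)).
In Python, from plant import ctrl gives the robot as it stands.
- The arm moves only by the tool apply_moves, never from a script. Its argument "motion" is a list of rows, each a list of 2 entries, a list of its own where there are three numbers: the shift along the world's x, y, z in cm, then the turn about the world's z in degrees. In form: [[[tx, ty, tz], roll], ...]. A call has 1 to 10 rows; each row is the pose to reach, as a shift and turn from the pose commanded when the call began; what a row does not reach only later rows make up. A row lasts 1/10 s, in which the tool goes at most 50 mm and 8.59 degrees, less where a joint would pass 70% of its speed; a pose out of reach is approached as far as the arm can. A call with a gripper value outside its range is refused whole. "hand" is the finger opening in cm, from 0 to 8.76, set as the call begins (left out, the last holds). The fingers move at their own pace and stop on an object; the grip force is fixed at half the most. Time passes only in rows, so rows that repeat a pose let the fingers close. It gives the time, the measured TCP pose, the force and the opening at its end, in the units of the state.
- ctrl.get_obs(): the state, without advancing time (a new reading comes with each control period).
- ctrl.snapshot(name): name is "side" or "top" or "wrist"; returns (picture, depth): 400x640x3 uint8, blue, green, red; 400x640 float32, m along the optical axis (not along the pixel's ray), 0 where there is no reading.
- ctrl.camera_model(name): a dict with "fx", "fy", "cx", "cy" (pixels), "k1" (the pictures are not rectified: a ray, as slopes to the right and down, at radius r is drawn at 1 + k1 r^2 times it, then the intrinsics apply), "cam_to_world" (4x4, takes a point from camera to world coordinates); the wrist camera has in their place "tool_from_camera" (4x4, takes a point from camera to tool coordinates, whose origin is the TCP and whose axes are the tool frame's). Camera axes: x right, y down, z forward; pixel columns grow to the right and rows downward; lengths in m; the calibration is good to about 2 mm. A picture is of the moment at which its call begins: read the wrist's pose just before it. camera_model takes no time and is no camera call.
- ctrl.close_job(): hands the job in, once; it reports no verdict.
The state is a dict: "clock": time; "joint_pos": joint angles; "qvel": joint speeds; "tau": joint torques, N m; "tool_pos": TCP position; "orientation": TCP orientation; "force": force on the tool from outside, world axes, zero at the start; "moment": the same for the moment, N m; "opening": finger opening in m.
Only numpy, scipy, OpenCV 4.12 (cv2) and the standard library are available. Lean on these libraries where they do the work, as an engineer would, in place of code of your own. Each camera call takes 0.05 s, during which the arm holds its last target.

## Working session

There is one attempt and no reset: what is moved stays moved. The work goes in short steps, Python scripts to look and compute and a tool call to move; the robot and the scene stay as the last step left them, time stands still between calls to the robot, and variables do not carry over. Pictures are saved under pics/ and viewed, and the job is handed in when it is done.

Besides the shell and the picture viewer there is one more tool, called after "Request:" as name(argument=value, ...) on one line, values as JSON. apply_moves: Moves the arm, as the interface text tells. Its arguments: {"type":"object","properties":{"motion":{"type":"array"},"hand":{"type":"number"}},"required":["motion"]}

```bash
ls; mkdir -p pics; cat > h.py <<'E'
import numpy as np, cv2
from plant import ctrl
from scipy.spatial.transform import Rotation as R
def snap(n,fn=None):
    o=ctrl.get_obs(); p,d=ctrl.snapshot(n); p=np.array(p);d=np.array(d)
    m=ctrl.camera_model(n)
    if n=='wrist':
        T=np.eye(4);T[:3,:3]=R.from_euler('xyz',o['orientation'],degrees=True).as_matrix();T[:3,3]=o['tool_pos']
        T=T@np.array(m['tool_from_camera'])
    else: T=np.array(m['cam_to_world'])
    if fn: cv2.imwrite('pics/%s.png'%fn,p); np.savez('pics/%s.npz'%fn,p=p,d=d,T=T,k=[m['fx'],m['fy'],m['cx'],m['cy'],m['k1']])
    return p,d,T,m
def load(fn):
    z=np.load('pics/%s.npz'%fn); return z['p'],z['d'],z['T'],z['k']
def rays(u,v,k):
    fx,fy,cx,cy,k1=k
    uv=np.stack([np.ravel(u),np.ravel(v)],-1).astype(float)[:,None]
    q=cv2.undistortPoints(uv,np.array([[fx,0,cx],[0,fy,cy],[0,0,1.]]),np.array([k1,0,0,0.]))[:,0]
    return np.c_[q,np.ones(len(q))]
def cloud(fn):
    p,d,T,k=load(fn); v,u=np.mgrid[:d.shape[0],:d.shape[1]]
    P=rays(u,v,k)*d.reshape(-1,1); W=P@T[:3,:3].T+T[:3,3]; W[d.ravel()==0]=np.nan
    return W.reshape(d.shape+(3,)),p
def atz(fn,u,v,z):
    p,d,T,k=load(fn); r=rays(u,v,k)@T[:3,:3].T; o=T[:3,3]
    return o+r*((z-o[2])/r[:,2])[:,None]
def project(fn,P):
    p,d,T,k=load(fn); P=np.atleast_2d(P); C=(P-T[:3,3])@T[:3,:3]
    s=C[:,:2]/C[:,2:]; r2=(s**2).sum(1,keepdims=True); s=s*(1+k[4]*r2)
    return s*k[:2]+k[2:4]
E
python3 - <<'E'
from h import *
print(ctrl.get_obs())
for n in ['side','top','wrist']:
    p,d,T,m=snap(n,n+'0'); print(n,T.round(3).tolist(),m['fx'],m['k1'])
E
```

```text
pics
{'clock': 0.0, 'joint_pos': array([-5.32228439e+01,  2.05887634e+01,  6.33204014e-01, -2.14148989e-02,
       -7.01351520e+01, -1.65064435e+01]), 'qvel': array([ 0.09615244, -0.06843435, -0.06149877, -0.05080955, -0.01944353,
        0.09583977]), 'tau': array([-2.79070860e-03, -5.82718849e+01,  2.93050861e+01,  6.99748546e+00,
        6.72389375e-03, -1.56904480e-04]), 'tool_pos': array([ 0.23366177, -0.6327384 ,  0.22564444]), 'orientation': array([-1.79993526e+02, -9.26933468e-02,  1.10263415e+02]), 'force': array([ 0.4086783 , -0.52305084, -0.60270856]), 'moment': array([ 0.00276155, -0.02826616, -0.02821584]), 'opening': 0.08770209101702477}
side [[-0.684, -0.573, 0.451, 0.022], [-0.729, 0.523, -0.442, 0.425], [0.017, -0.631, -0.776, 0.917], [0.0, 0.0, 0.0, 1.0]] 383.6206385128694 0.014630141191432513
top [[0.016, -0.998, 0.063, 0.411], [-1.0, -0.015, 0.019, -0.041], [-0.018, -0.064, -0.998, 1.175], [0.0, 0.0, 0.0, 1.0]] 413.6600335705461 0.021109491341147694
wrist [[-0.347, 0.895, 0.28, 0.158], [0.938, 0.331, 0.105, -0.66], [0.002, 0.299, -0.954, 0.384], [0.0, 0.0, 0.0, 1.0]] 329.424247160896 0.014395032113628315
```

View pics/top0.png

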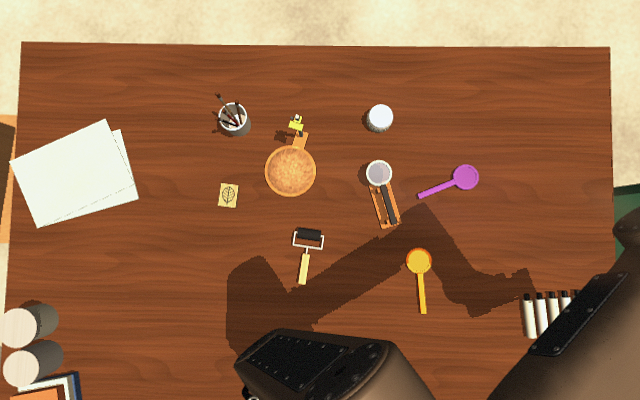

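View pics/side0.png

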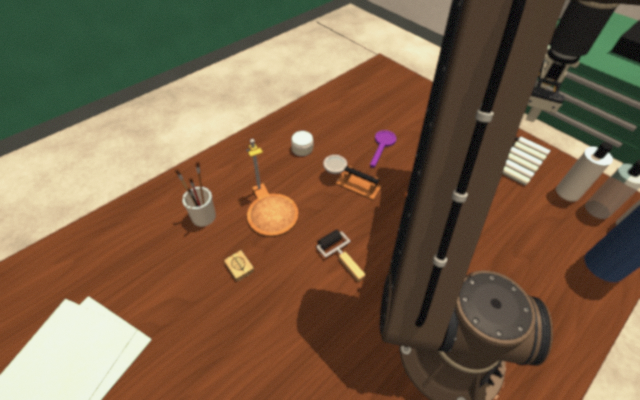

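View pics/wrist0.png

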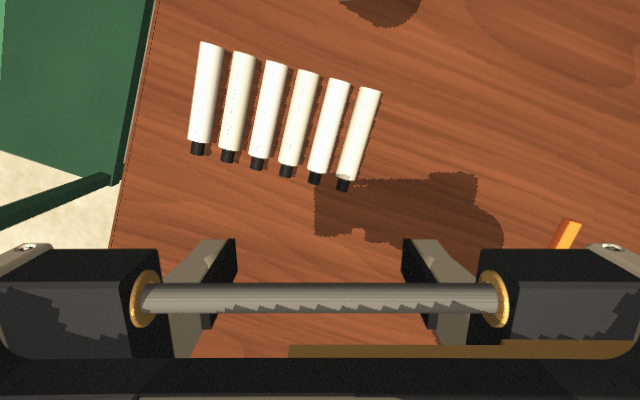

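Top view: block (228,195), domed rest (290,170) with flag (296,124), and the lens on the cradle: glass (379,173), black handle (389,207). The look-alikes are orange (419,262) and purple (465,178). The black-handled steel-rimmed one on the wooden cradle fits the description. Next I measure and crop.

```bash
python3 - <<'E'
from h import *
W,p=cloud('top0')
for nm,(u,v) in dict(block=(228,195),dome=(290,170),flag=(296,125),tin=(380,118),glass=(379,173),handle=(389,207),cradle=(377,208),orange=(419,262),roller=(309,236),jar=(233,120),table=(340,190)).items():
    print(nm,W[v,u].round(3))
c=p[90:240,190:420]; c=cv2.resize(c,None,fx=3.4,fy=3.4,interpolation=cv2.INTER_CUBIC)
cv2.imwrite('pics/crop1.png',c)
E
```

```text
block [0.506 0.227 0.021]
dome [0.575 0.052 0.046]
flag [0.665 0.029 0.184]
tin [ 0.722 -0.193  0.047]
glass [ 0.569 -0.191  0.055]
handle [ 0.476 -0.218  0.058]
cradle [ 0.476 -0.192  0.01 ]
orange [ 0.327 -0.308  0.012]
roller [ 0.395 -0.002  0.033]
jar [0.704 0.206 0.078]
table [ 0.526 -0.087  0.005]
```

View pics/crop1.png

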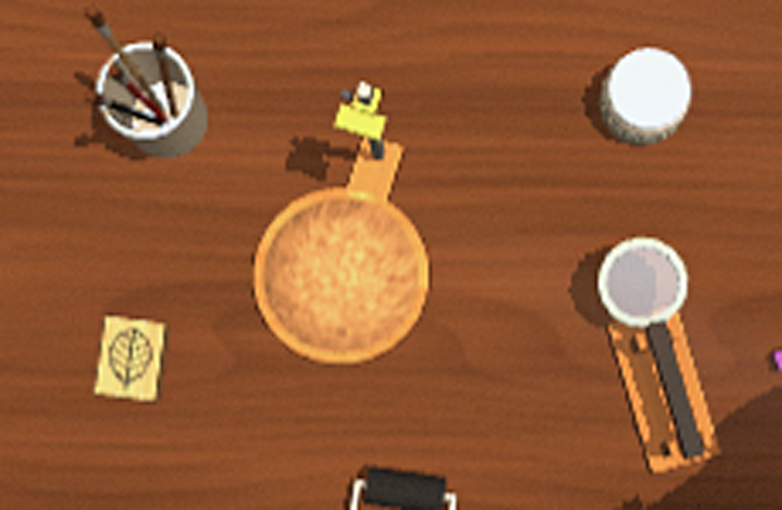

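Crop shows the steel-rimmed lens with black handle on its wooden cradle, the block with leaf up, and the flag pointing to the dome. I'll move over the lens for a close view first.

Request:
apply_moves(motion=[[[2, 3, 2], 0], [[5, 8, 4], 0], [[8, 13, 6], 0], [[11, 18, 7], 0], [[14, 23, 7], 0], [[17, 28, 7], 0], [[20, 33, 7], 0], [[22, 37, 7], 0], [[23.5, 40, 7], 0], [[24, 41.5, 7], 0]])

```text
clock: 1.15
tool_pos: [0.4742, -0.2166, 0.2966]
orientation: [180.0, 0.0, 110.3]
force: [1.0, -1.4, -0.7]
opening: 0.0873
```

```bash
python3 - <<'E'
from h import *
o=ctrl.get_obs();print(o['clock'],o['tool_pos'],o['orientation'])
snap('wrist','w1');snap('top','t1')
E
```

```text
1.15 [ 0.47421841 -0.21661563  0.29659345] [1.79989393e+02 2.49432331e-03 1.10271914e+02]
```

View pics/w1.png

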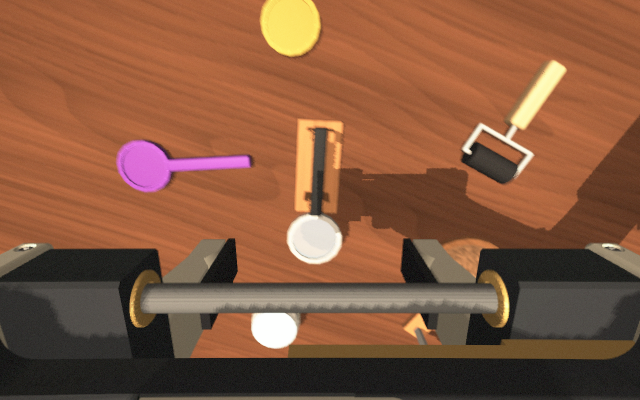

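The wrist view shows handle (320,130)-(315,213) and glass (315,238) on the cradle, with the orange and purple look-alikes apart from it. I'll fit the pose from the cloud.

```bash
python3 - <<'E'
from h import *
W,p=cloud('w1')
sub=np.zeros(W.shape[:2],bool); sub[110:220,300:345]=1
g=p.max(2)
h=sub&(g<70)&(W[...,2]>0.045)
P=W[h]; print(len(P),np.median(P,0), P[:,2].min(),P[:,2].max())
v,u=np.nonzero(h)
Q=atz('w1',u,v,0.059)[:,:2]
(c,s,a)=cv2.minAreaRect(Q.astype(np.float32)*1000);print('handle rect',c,s,a)
# glass: rim white
sub[:]=0; sub[205:270,280:350]=1
m=sub&(W[...,2]>0.04)&(g>120)&((p.max(2).astype(int)-p.min(2))<60)
m=cv2.morphologyEx(m.astype(np.uint8),cv2.MORPH_OPEN,np.ones((3,3)))
ct=max(cv2.findContours(m,cv2.RETR_EXTERNAL,cv2.CHAIN_APPROX_NONE)[0],key=cv2.contourArea)[:,0]
q=atz('w1',ct[:,0],ct[:,1],0.054)[:,:2]
print('glass',cv2.fitEllipse(q.astype(np.float32)*1000), np.nanmedian(W[m>0],0))
print('table z',np.nanmedian(W[50:100,350:450,2]))
for n in ['top0','t1']:
  W,p=cloud(n)
  m=(W[...,2]>0.035)&(W[...,2]<0.08)&(np.abs(W[...,0]-.57)<.06)&(np.abs(W[...,1]+.19)<.06)&((p.max(2).astype(int)-p.min(2))<60)&(p.max(2)>110)
  ct=max(cv2.findContours(m.astype(np.uint8),cv2.RETR_EXTERNAL,cv2.CHAIN_APPROX_NONE)[0],key=cv2.contourArea)[:,0]
  print(n,'glass',cv2.fitEllipse((atz(n,ct[:,0],ct[:,1],0.054)[:,:2]*1000).astype(np.float32)))
E
```

```text
270 [ 0.50830312 -0.20356288  0.05860268] 0.04915065009574371 0.060789383292490895
handle rect (485.29901123046875, -212.87017822265625) (107.28345489501953, 12.213584899902344) 17.877357482910156
glass ((571.1807861328125, -187.80581665039062), (67.909912109375, 69.28758239746094), 67.04524993896484) [ 0.57026784 -0.18791954  0.05403186]
table z -0.00018182336772826213
top0 glass ((570.2009887695312, -189.21295166015625), (68.15158081054688, 69.48687744140625), 44.611454010009766)Traceback (most recent call last):
  File "<stdin>", line 21, in <module>
ValueError: max() iterable argument is empty
```

Request:
apply_moves(motion=[[[1, 4, 0.5], 0], [[2, 9, 1], 0], [[3, 14, 1], 0], [[4, 18.5, 1], 0], [[5, 22, 1], 0], [[6, 25, 1], 0], [[6, 26, 1], 0], [[6, 26, 1], 0]])

```text
clock: 2.05
tool_pos: [0.5335, 0.0423, 0.3061]
orientation: [-179.9, -0.0, 110.4]
force: [-0.3, -1.1, -0.7]
opening: 0.0872
```

```bash
python3 - <<'E'
from h import *
o=ctrl.get_obs();print(o['clock'],o['tool_pos'],o['orientation'])
snap('wrist','w2')
E
```

```text
2.05 [0.5335278  0.04227541 0.3060608 ] [-1.79940743e+02 -4.25607156e-03  1.10362217e+02]
```

View pics/w2.png

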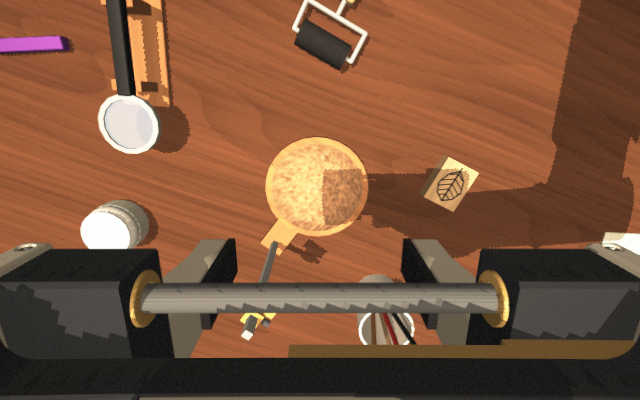

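View: dome (317,186), arm of post (280,235) to flag (258,318), block (451,184) leaf up. I'll fit the foot circle, block rectangle and flag.

```bash
cat > fit.py <<'E'
from h import *
from scipy.optimize import least_squares
def dome(n,c0=(0.575,0.052)):
    W,p=cloud(n)
    r=np.hypot(W[...,0]-c0[0],W[...,1]-c0[1])
    P=W[(r<0.05)&(W[...,2]>0.02)&(W[...,2]<0.06)]
    s=least_squares(lambda x:np.hypot(np.hypot(P[:,0]-x[0],P[:,1]-x[1]),P[:,2]-x[2])-0.08,[*c0,-0.035],loss='soft_l1',f_scale=0.002).x
    print(n,'sphere',s.round(4),'top',s[2]+.08,len(P))
    m=(r<0.1)&(W[...,2]>0.006)&(W[...,2]<0.06)
    ct=max(cv2.findContours(m.astype(np.uint8),cv2.RETR_EXTERNAL,cv2.CHAIN_APPROX_NONE)[0],key=cv2.contourArea)[:,0]
    q=atz(n,ct[:,0],ct[:,1],0.012)[:,:2]
    f=least_squares(lambda x:np.hypot(*(q-x[:2]).T)-.074,c0,loss='cauchy',f_scale=0.001).x
    print(n,'foot',f.round(4)); return s,f
def rect(n,c0,z,rad,zmin):
    W,p=cloud(n)
    m=(np.hypot(W[...,0]-c0[0],W[...,1]-c0[1])<rad)&(W[...,2]>zmin)&(W[...,2]<z+.02)
    m=cv2.morphologyEx(m.astype(np.uint8),cv2.MORPH_OPEN,np.ones((3,3)))
    ct=max(cv2.findContours(m,cv2.RETR_EXTERNAL,cv2.CHAIN_APPROX_NONE)[0],key=cv2.contourArea)[:,0]
    q=atz(n,ct[:,0],ct[:,1],z)[:,:2]*1000
    print(n,'rect',cv2.minAreaRect(q.astype(np.float32)),'z',np.nanmedian(W[m>0][:,2]))
E
python3 - <<'E'
from fit import *
for n in ['top0','w2','side0']:
    s,f=dome(n)
    try: rect(n,(.506,.227),.022,.055,.015)
    except Exception as e: print(e)
for n in ['top0','w2','side0']:
    W,p=cloud(n); pi=p.astype(int)
    m=(W[...,2]>.1)&(W[...,2]<.23)&(np.hypot(W[...,0]-.67,W[...,1]-.02)<.05)
    y=m&(pi[...,2]>150)&(pi[...,1]>130)&(pi[...,0]<100)
    print(n,'yellow',y.sum(),np.median(W[y],0).round(4),np.percentile(W[y][:,2],[5,25,50,75,95]).round(4))
    for v,u in np.argwhere(y)[::max(1,y.sum()//25)]: print((u,v),W[v,u].round(3),end=';')
    print()
E
```

```text
top0 sphere [ 0.5797  0.0562 -0.0346] top 0.04544333424972132 1000
top0 foot [0.5799 0.0552]
top0 rect ((506.7061767578125, 226.93258666992188), (51.04338836669922, 63.831871032714844), 83.6154556274414) z 0.022539549247321156
w2 sphere [ 0.5789  0.0562 -0.0355] top 0.04453190736183079 4054
w2 foot [0.579  0.0552]
w2 rect ((505.3877868652344, 226.33163452148438), (53.4882926940918, 63.938297271728516), 83.7054443359375) z 0.021623429215687884
side0 sphere [ 0.5791  0.0535 -0.0345] top 0.04553756095998465 781
side0 foot [0.577  0.0548]
side0 rect ((502.5298156738281, 228.6516876220703), (52.62693405151367, 67.833251953125), 83.61377716064453) z 0.02066192019194546
top0 yellow 51 [0.6715 0.0287 0.1831] [0.1795 0.1816 0.1831 0.1856 0.1885]
(np.int64(300), np.int64(116)) [0.685 0.019 0.192];(np.int64(294), np.int64(118)) [0.682 0.034 0.184];(np.int64(299), np.int64(119)) [0.679 0.021 0.186];(np.int64(290), np.int64(120)) [0.678 0.044 0.181];(np.int64(294), np.int64(120)) [0.677 0.034 0.186];(np.int64(296), np.int64(120)) [0.677 0.029 0.185];(np.int64(290), np.int64(121)) [0.676 0.044 0.1
[... 3688 characters left out ...]
, np.int64(151)) [0.666 0.028 0.182];(np.int64(258), np.int64(151)) [0.659 0.023 0.184];(np.int64(261), np.int64(151)) [0.653 0.018 0.185];(np.int64(251), np.int64(152)) [0.67  0.039 0.182];(np.int64(254), np.int64(152)) [0.665 0.033 0.182];(np.int64(257), np.int64(152)) [0.66  0.026 0.182];(np.int64(260), np.int64(152)) [0.654 0.021 0.182];(np.int64(251), np.int64(153)) [0.667 0.041 0.183];(np.int64(254), np.int64(153)) [0.66  0.036 0.184];(np.int64(257), np.int64(153)) [0.657 0.029 0.182];(np.int64(250), np.int64(154)) [0.665 0.046 0.183];(np.int64(253), np.int64(154)) [0.662 0.038 0.18 ];(np.int64(256), np.int64(154)) [0.657 0.032 0.18 ];(np.int64(253), np.int64(155)) [0.66  0.04  0.179];
```

Request:
apply_moves(motion=[[[-0.5, 4, -1], -6], [[-1.5, 9, -4], -13], [[-2.2, 14, -8], -20], [[-2.8, 17, -11.5], -26.6], [[-2.8, 18.5, -14], -26.6], [[-2.8, 18.5, -14], -26.6], [[-2.8, 18.5, -14], -26.6], [[-2.8, 18.5, -14], -26.6]])

```text
clock: 2.9
tool_pos: [0.5066, 0.2256, 0.1679]
orientation: [179.9, -0.1, 83.6]
force: [0.0, -0.3, 0.4]
opening: 0.0876
```

```bash
python3 - <<'E'
from fit import *
o=ctrl.get_obs();print(o['clock'],o['tool_pos'],o['orientation'])
snap('wrist','w3')
rect('w3',(.506,.227),.022,.055,.015)
s,f=dome('w3',(.579,.055))
E
```

```text
2.9 [0.50656537 0.22555577 0.16786556] [ 1.79917583e+02 -5.35084214e-02  8.36235560e+01]
w3 rect ((505.1269226074219, 228.22561645507812), (49.77433776855469, 63.7934684753418), 83.66923522949219) z 0.021647101016884468
w3 sphere [ 0.5795  0.0564 -0.0352] top 0.04483194774750067 1921
w3 foot [0.5784 0.059 ]
```

View pics/w3.png

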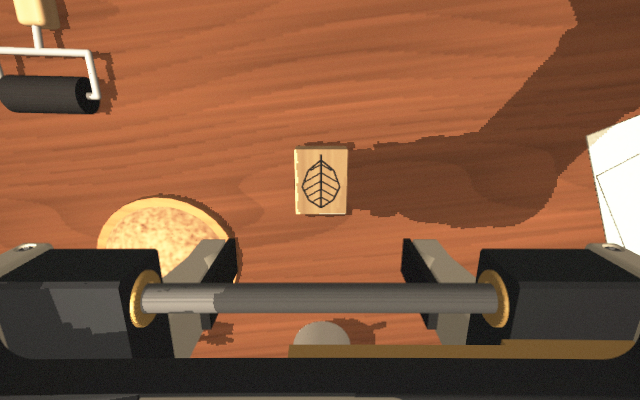

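Block at (321,181) lies centred under the tool, within about 1 mm. Descending and gripping.

Request:
apply_moves(motion=[[[0, 0, -4], 0], [[0, 0, -8], 0], [[0, 0, -12], 0], [[0, 0, -14], 0], [[0, 0, -15.5], 0], [[0, 0, -16.3], 0], [[0, 0, -16.3], 0], [[0, 0, -16.3], 0]])

```text
clock: 3.75
tool_pos: [0.5065, 0.2266, 0.0047]
orientation: [179.9, -0.1, 83.6]
force: [-0.7, 0.4, -0.2]
opening: 0.0876
```

Request:
apply_moves(motion=[[[0, 0, 0], 0], [[0, 0, 0], 0], [[0, 0, 0], 0], [[0, 0, 0], 0], [[0, 0, 0], 0], [[0, 0, 0], 0], [[0, 0, 0], 0], [[0, 0, 0], 0]], hand=3.5)

```text
clock: 4.55
tool_pos: [0.5057, 0.2265, 0.0036]
orientation: [180.0, -0.0, 83.7]
force: [-2.6, 1.0, 2.8]
opening: 0.05
```

Request:
apply_moves(motion=[[[0, 0, 1], 0], [[0, 0, 3], 0], [[0, 0, 6], 0], [[0, 0, 9], 0], [[0, 0, 12], 0], [[0, 0, 14], 0], [[0, 0, 14], 0], [[0, 0, 14], 0]])

```text
clock: 5.35
tool_pos: [0.5055, 0.2264, 0.1441]
orientation: [180.0, -0.1, 83.7]
force: [-0.1, -0.4, -1.0]
opening: 0.0497
```

```bash
python3 - <<'E'
from fit import *
o=ctrl.get_obs();print(o['clock'],o['tool_pos'],o['orientation'],o['force'],o['opening'])
p,d,T,m=snap('wrist','w4')
W,p=cloud('w4')
g=(p.astype(int)[...,2]>140)&(W[...,2]>.13)&(W[...,2]<.19)
v,u=np.nonzero(g); print(u.min(),u.max(),v.min(),v.max(),np.median(W[g],0))
snap('side','s4')
E
```

```text
5.35 [0.50552122 0.22642012 0.14413095] [ 1.79973207e+02 -6.07461211e-02  8.36550794e+01] [-0.08106224 -0.42742153 -1.02444559] 0.04967596896921898
224 413 196 331 [0.49421748 0.2279742  0.1622011 ]
```

View pics/w4.png

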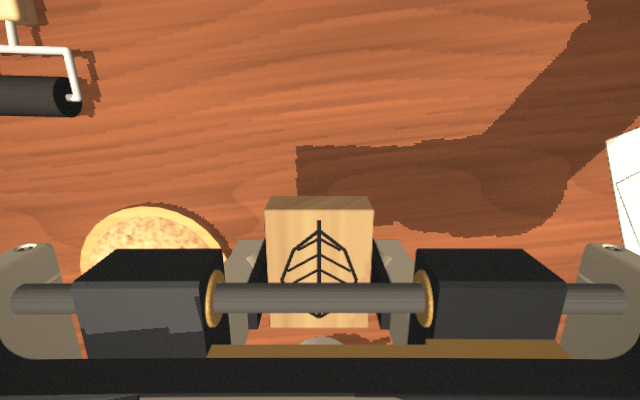

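Block is held level; its top-face edges are at rows about 210 and 327, columns 267 to 372. I'll compute its centre relative to the TCP.

```bash
python3 - <<'E'
from fit import *
W,p=cloud('w4')
for v in range(190,340,4): print(v,W[v,272].round(4),W[v,368].round(4),p[v,272],p[v,368])
E
```

```text
190 [ 0.5071  0.1823 -0.0012] [5.167e-01 2.734e-01 3.000e-04] [ 72 114 189] [ 49  74 122]
194 [ 5.108e-01  1.818e-01 -3.000e-04] [0.5208 0.2732 0.    ] [ 70 111 189] [ 50  75 123]
198 [0.4716 0.2075 0.1451] [ 0.5251  0.273  -0.0008] [ 70 101 133] [ 57  83 125]
202 [0.4717 0.2084 0.1515] [0.4765 0.2541 0.1523] [ 68 100 133] [ 65 100 131]
206 [0.4715 0.2093 0.1581] [0.4763 0.2533 0.1584] [ 68 101 132] [ 70 102 136]
210 [0.4724 0.2096 0.1614] [0.4771 0.2528 0.1616] [109 164 218] [111 170 223]
214 [0.4741 0.2094 0.162 ] [0.4785 0.2525 0.1628] [124 188 236] [131 197 241]
218 [0.4755 0.2094 0.1634] [0.4805 0.2524 0.1626] [123 187 235] [128 196 241]
222 [0.4781 0.2088 0.1615] [0.4824 0.2522 0.1629] [123 187 235] [128 196 241]
226 [0.4801 0.2084 0.1612] [0.4849 0.2523 0.1615] [122 187 236] [127 195 241]
230 [0.4821 0.2081 0.1612] [0.4863 0.252  0.1628] [122 187 236] [128 195 242]
234 [0.4841 0.2078 0.1611] [0.489  0.252  0.1613] [120 184 234] [129 195 241]
238 [0.4856 0.2077 0.1624] [0.4904 0.2518 0.1625] [123 185 234] [132 198 242]
242 [0.4876 0.2074 0.1624] [0.493  0.2518 0.1613] [122 186 
[... 1244 characters left out ...]
0 113 121]
310 [0.4782 0.2176 0.2269] [0.4803 0.243  0.2279] [ 91 102 109] [ 91 101 108]
314 [0.5256 0.2018 0.1635] [0.5322 0.2491 0.1617] [119 179 232] [ 92 137 195]
318 [0.5287 0.2011 0.1624] [ 6.613e-01  2.640e-01 -5.000e-04] [121 183 232] [ 78 118 173]
322 [0.5316 0.2006 0.1617] [ 6.664e-01  2.637e-01 -6.000e-04] [119 181 231] [ 85 132 199]
326 [0.5335 0.2004 0.1623] [ 0.6723  0.2634 -0.0014] [118 182 232] [ 83 128 201]
330 [ 6.652e-01  1.582e-01 -6.000e-04] [ 0.6769  0.263  -0.0007] [ 74 119 196] [ 68 109 184]
334 [ 0.671   0.1572 -0.0014] [6.812e-01 2.625e-01 5.000e-04] [ 73 114 195] [ 74 121 203]
338 [ 0.6761  0.1565 -0.0011] [6.868e-01 2.622e-01 1.000e-04] [ 75 118 202] [ 70 110 190]
```

Block centre coincides with the TCP within 1 mm, and its underside is 4 mm below it. Next I carry it to hover over the dome.

Request:
apply_moves(motion=[[[1, -2, 0], -2], [[2.5, -6, 0], -5], [[4.5, -10, 0], -8], [[6, -13.5, 0], -11], [[7, -16, 0], -11.7], [[7.3, -17.2, -1], -11.7], [[7.3, -17.2, -3], -11.7], [[7.3, -17.2, -4], -11.7], [[7.3, -17.2, -4], -11.7], [[7.3, -17.2, -4], -11.7]])

```text
clock: 6.45
tool_pos: [0.5785, 0.0549, 0.1033]
orientation: [-180.0, 0.0, 72.0]
force: [0.9, -0.4, 0.0]
opening: 0.0498
```

```bash
python3 - <<'E'
from fit import *
o=ctrl.get_obs();print(o['clock'],o['tool_pos'],o['orientation'],o['force'],o['opening'])
p,d,T,m=snap('wrist','w5');snap('top','t5');snap('side','s5')
W,p=cloud('w5')
q=W[(W[...,2]>.005)&(W[...,2]<.06)]
c0=(.579,.055)
r=np.hypot(W[...,0]-c0[0],W[...,1]-c0[1]); P=W[(r<0.06)&(W[...,2]>0.02)&(W[...,2]<0.06)]
print(len(P)); s=least_squares(lambda x:np.hypot(np.hypot(P[:,0]-x[0],P[:,1]-x[1]),P[:,2]-x[2])-0.08,[*c0,-0.035],loss='soft_l1',f_scale=0.001).x;print(s)
E
python3 - <<'E'
import cv2,numpy as np
a=cv2.imread('pics/w5.png');b=cv2.imread('pics/s5.png')[120:300,150:400];b=cv2.resize(b,(640,461))
c=cv2.imread('pics/t5.png')
cv2.imwrite('pics/m5.png',cv2.resize(np.vstack([a,b]),None,fx=.69,fy=.69))
E
```

```text
6.45 [0.57849402 0.05490468 0.10334011] [-1.79967506e+02  4.65554846e-02  7.20387816e+01] [ 0.8786931  -0.35584382  0.02329513] 0.049771866447565316
9150
[ 0.57894049  0.05630465 -0.03546069]
```

View pics/m5.png

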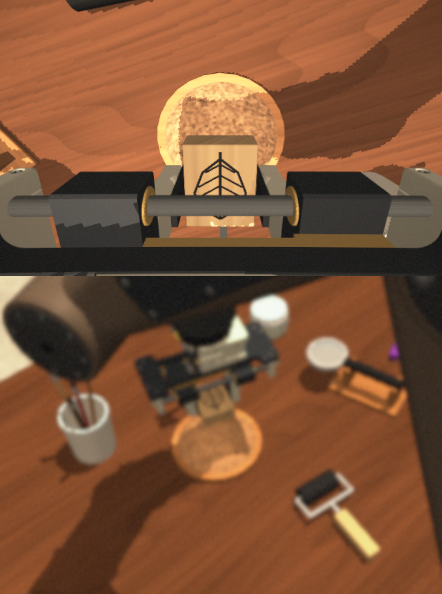

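Dome fits under the held block to better than 1 mm in the same view (block and dome in line at column about 220 of the montage). I'll lower until there is light contact.

Request:
apply_moves(motion=[[[0, 0, -1.5], 0], [[0, 0, -3], 0], [[0, 0, -4.2], 0], [[0, 0, -4.8], 0], [[0, 0, -5.1], 0], [[0, 0, -5.3], 0], [[0, 0, -5.3], 0], [[0, 0, -5.3], 0]])

```text
clock: 7.4
tool_pos: [0.579, 0.0545, 0.051]
orientation: [180.0, -0.0, 72.0]
force: [-0.1, -1.0, -0.5]
opening: 0.05
```

Request:
apply_moves(motion=[[[0, 0, -0.05], 0], [[0, 0, -0.1], 0], [[0, 0, -0.1], 0], [[0, 0, -0.1], 0]])

```text
clock: 7.8
tool_pos: [0.5787, 0.0544, 0.0496]
orientation: [180.0, -0.0, 72.0]
force: [0.1, -0.1, -1.9]
opening: 0.05
```

Request:
apply_moves(motion=[[[0, 0, -0.05], 0], [[0, 0, -0.05], 0], [[0, 0, -0.05], 0]])

```text
clock: 8.1
tool_pos: [0.5786, 0.0544, 0.049]
orientation: [-180.0, 0.0, 72.0]
force: [0.8, -0.7, -0.4]
opening: 0.0496
```

Request:
apply_moves(motion=[[[0, 0, -0.05], 0], [[0, 0, -0.05], 0], [[0, 0, -0.05], 0]])

```text
clock: 8.4
tool_pos: [0.5787, 0.0544, 0.0486]
orientation: [180.0, -0.0, 72.0]
force: [-0.1, -0.5, 1.1]
opening: 0.0498
```

Request:
apply_moves(motion=[[[0, 0, -0.05], 0], [[0, 0, -0.05], 0], [[0, 0, -0.05], 0]])

```text
clock: 8.7
tool_pos: [0.5787, 0.0545, 0.0485]
orientation: [180.0, -0.0, 72.0]
force: [-2.4, 0.4, 4.4]
opening: 0.0501
```

Contact at 4 N. Releasing gradually.

Request:
apply_moves(motion=[[[0, 0, 0.03], 0], [[0, 0, 0.03], 0], [[0, 0, 0.03], 0], [[0, 0, 0.03], 0]], hand=5.3)

```text
clock: 9.1
tool_pos: [0.5786, 0.0544, 0.0482]
orientation: [-180.0, 0.0, 72.0]
force: [1.3, 0.4, 0.0]
opening: 0.0529
```

Request:
apply_moves(motion=[[[0, 0, 0], 0], [[0, 0, 0], 0], [[0, 0, 0], 0], [[0, 0, 0], 0], [[0, 0, 0], 0], [[0, 0, 0], 0]], hand=7.6)

```text
clock: 9.7
tool_pos: [0.5786, 0.0544, 0.0484]
orientation: [-180.0, 0.0, 72.0]
force: [0.0, 0.2, 0.8]
opening: 0.0761
```

```bash
python3 - <<'E'
from fit import *
o=ctrl.get_obs();print(o['clock'],o['tool_pos'],o['orientation'],o['force'],o['opening'])
snap('wrist','w6')
W,p=cloud('w6')
g=(W[...,2]>.055)&(W[...,2]<.08)&(np.hypot(W[...,0]-.579,W[...,1]-.055)<.05)&(p[...,2]>180)
A=W[g]; c=A.mean(0); n=np.linalg.svd(A-c,full_matrices=0)[2][2]; print(len(A),c,n*np.sign(n[2]))
E
```

```text
9.7 [0.57864298 0.0544352  0.04836109] [-1.79998696e+02  3.98895834e-04  7.19706470e+01] [0.04040144 0.21297427 0.8147757 ] 0.07606953095837338
7692 [0.5716464  0.05717545 0.06666292] [ 0.00187531 -0.01755049  0.99984422]
```

View pics/w6.png

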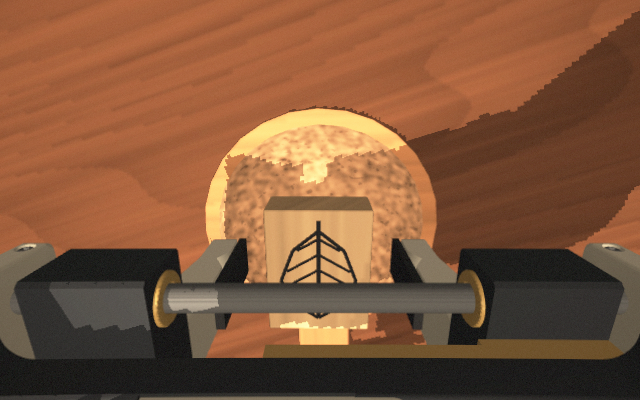

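The block (319,265) rests free between the open fingers, within 1° of level. Rising straight up and looking again, also at the flag.

Request:
apply_moves(motion=[[[0, 0, 0.5], 0], [[0, 0, 1.5], 0], [[0, 0, 3], 0], [[0, 0, 6], 0], [[0, 0, 10], 0], [[0, 0, 14], 0], [[0, 0, 18], 0], [[0, 0, 22], 0], [[0, 0, 25], 0], [[0, 0, 26], 0]])

```text
clock: 10.75
tool_pos: [0.5797, 0.0545, 0.3136]
orientation: [179.7, -0.2, 72.0]
force: [-0.1, 0.5, 0.2]
opening: 0.076
```

Request:
apply_moves(motion=[[[-2, 0, 0], 0], [[-5, 0, 0], 0], [[-8, 0, 0], 0], [[-10, 0, 0], 0], [[-10, 0, 0], 0], [[-10, 0, 0], 0]])

```text
clock: 11.35
tool_pos: [0.4785, 0.0545, 0.309]
orientation: [179.9, -0.1, 72.0]
force: [-0.4, -0.0, 0.2]
opening: 0.0759
```

```bash
python3 - <<'E'
from fit import *
o=ctrl.get_obs();print(o['clock'],o['tool_pos'],o['orientation'],o['force'],o['opening'])
snap('wrist','w7')
W,p=cloud('w7');pi=p.astype(int)
g=(W[...,2]>.055)&(W[...,2]<.08)&(np.hypot(W[...,0]-.579,W[...,1]-.055)<.05)
A=W[g]; c=A.mean(0); n=np.linalg.svd(A-c,full_matrices=0)[2][2]; print(len(A),c,n*np.sign(n[2]))
rect('w7',(.579,.055),.067,.055,.056)
dome('w7',(.579,.055))
f=(W[...,2]>.12)&(W[...,2]<.23)&(np.hypot(W[...,0]-.667,W[...,1]-.027)<.04)
y=f&(pi[...,2]>150)&(pi[...,1]>130)&(pi[...,0]<110)
print('flag',y.sum(),np.percentile(W[y],[5,25,50,75,95],axis=0).round(4))
E
```

```text
11.35 [0.47849181 0.05445549 0.30903677] [ 1.79946071e+02 -5.37919447e-02  7.20052411e+01] [-0.4453482  -0.02327103  0.23391467] 0.07592045717608266
1772 [0.57560263 0.0556645  0.06625308] [-0.02876713 -0.00792741  0.99955471]
w7 rect ((576.125244140625, 55.72614288330078), (49.393089294433594, 65.57866668701172), 72.04671478271484) z 0.06656022702025277
w7 sphere [ 0.5784  0.0564 -0.0354] top 0.04460680359839707 1900
w7 foot [0.5781 0.056 ]Traceback (most recent call last):
  File "<stdin>", line 11, in <module>
    return _quantile_unchecked(
        a, q, axis, out, overwrite_input, method, keepdims, weights)
    return _ureduce(a,
                    func=_quantile_ureduce_func,
    ...<5 lines>...
                    overwrite_input=overwrite_input,
                    method=method)
    r = func(a, **kwargs)
    result = _quantile(arr,
                       quantiles=q,
    ...<2 lines>...
                       out=out,
                       weights=wgt)
    slices_having_nans = np.isnan(arr[-1, ...])
                                  ~~~^^^^^^^^^
IndexError: index -1 is out of bounds for axis 0 with size 0
```

View pics/w7.png

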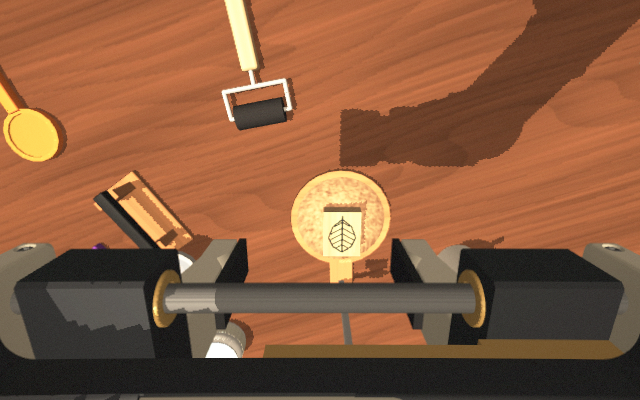

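Block (342,233) is balanced on the dome, about 2 mm off the axis with 1.6° tilt. Now a close look at the flag from above.

Request:
apply_moves(motion=[[[4, -1, 1], 0], [[9, -2, 1], 0], [[13, -3, 1], 0], [[16, -3, 1], 0], [[16, -3, 1], 0], [[16, -3, 1], 0], [[16, -3, 1], 0]])

```text
clock: 12.1
tool_pos: [0.6384, 0.0243, 0.318]
orientation: [-180.0, 0.0, 72.0]
force: [0.0, 0.2, -0.1]
opening: 0.0759
```

```bash
python3 - <<'E'
from fit import *
o=ctrl.get_obs();print(o['clock'],o['tool_pos'],o['orientation'],o['force'],o['opening'])
snap('wrist','w8')
W,p=cloud('w8');pi=p.astype(int)
f=(W[...,2]>.12)&(W[...,2]<.23)&(np.hypot(W[...,0]-.667,W[...,1]-.027)<.04)
y=f&(pi[...,2]>150)&(pi[...,1]>130)&(pi[...,0]<110)
print('flag',y.sum(),np.percentile(W[y],[5,25,50,75,95],axis=0).round(4) if y.sum() else '')
print('table',np.nanmedian(W[50:100,300:500,2]), 'near table', [W[v,u].round(4) for u,v in [(200,100),(250,150),(420,200)]])
b=(W[...,2]>.06)&(W[...,2]<.075)&(np.hypot(W[...,0]-.579,W[...,1]-.055)<.05)
A=W[b]; c=A.mean(0); n=np.linalg.svd(A-c,full_matrices=0)[2][2]; print('block',len(A),c,n*np.sign(n[2]),cv2.minAreaRect((A[:,:2]*1000).astype(np.float32)))
dome('w8',(.579,.055))
E
```

```text
12.1 [0.63841916 0.02428429 0.31800191] [-1.79963410e+02  2.85995416e-02  7.19622802e+01] [ 0.04261792  0.22820292 -0.09447203] 0.07593071057600675
flag 485 [[0.6564 0.0173 0.1806]
 [0.6605 0.0241 0.1813]
 [0.6637 0.0317 0.1818]
 [0.6683 0.0376 0.1825]
 [0.6801 0.0452 0.1868]]
table 0.00045104319744759813 near table [array([ 0.5179, -0.1087, -0.0011]), array([ 6.036e-01, -6.820e-02,  2.000e-04]), array([ 0.7544,  0.149 , -0.001 ])]
block 2286 [0.57799406 0.05485445 0.06669495] [ 1.46694649e-04 -1.98025106e-02  9.99803900e-01] ((578.8237915039062, 54.57667541503906), (49.91163635253906, 62.593360900878906), 72.20024108886719)
w8 sphere [ 0.5788  0.0561 -0.0355] top 0.04452377591534559 2440
w8 foot [0.5803 0.0557]
```

View pics/w8.png

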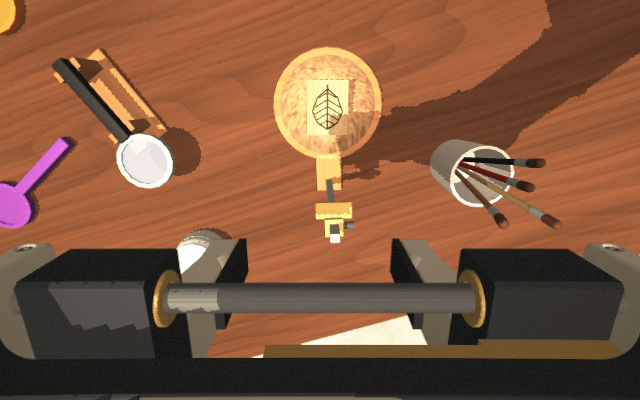

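Flag (333,210) top face is at z ≈ 0.1815, so its mid height is ≈ 0.1795, in range. The block is centred at (0.578, 0.055), on the dome axis within 1-2 mm. Next, the lens.

Request:
apply_moves(motion=[[[-2, -3.5, 0], 5], [[-4.5, -7.5, 0], 13], [[-7, -11.5, 0], 21], [[-9.5, -15.5, -1], 29], [[-12, -19.5, -4], 35], [[-14, -22.5, -8], 35], [[-14.9, -23.8, -12], 35], [[-14.9, -23.8, -14], 35], [[-14.9, -23.8, -14], 35], [[-14.9, -23.8, -14], 35]])

```text
clock: 13.15
tool_pos: [0.4901, -0.2135, 0.1799]
orientation: [179.9, 0.1, 107.0]
force: [0.6, 0.2, 0.7]
opening: 0.0758
```

```bash
python3 - <<'E'
from fit import *
o=ctrl.get_obs();print(o['clock'],o['tool_pos'],o['orientation'],o['force'],o['opening'])
snap('wrist','w9')
W,p=cloud('w9');g=p.max(2)
h=(g<75)&(W[...,2]>0.054)&(W[...,2]<.063)&(np.hypot(W[...,0]-.49,W[...,1]+.213)<.075)
h=cv2.morphologyEx(h.astype(np.uint8),cv2.MORPH_OPEN,np.ones((3,3)))>0
print(h.sum(),cv2.minAreaRect((W[h][:,:2]*1000).astype(np.float32)),np.median(W[h],0))
m=(W[...,2]>.04)&(W[...,2]<.07)&(np.hypot(W[...,0]-.571,W[...,1]+.188)<.042)&(g>110)
v,u=np.nonzero(m);print(v.min(),v.max(),u.min(),u.max())
E
```

```text
13.15 [ 0.49012418 -0.21351557  0.17987534] [1.79926932e+02 6.45544647e-02 1.07014936e+02] [0.60156242 0.1981733  0.73482321] 0.07576158623306023
1077 ((507.9443054199219, -208.17535400390625), (61.712677001953125, 14.858680725097656), 17.003803253173828) [ 0.50693229 -0.20834696  0.05862744]
230 282 282 354
```

View pics/w9.png

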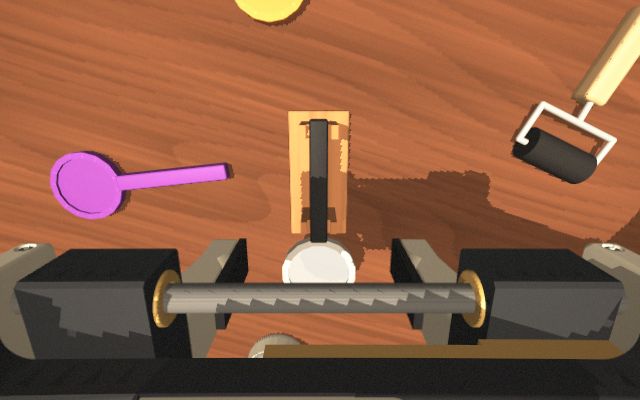

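The handle (318,120)-(318,242) is straight under the tool, yaw 17.0°, in the wooden cradle and apart from the purple one. One check of the position along the handle.

```bash
python3 - <<'E'
from fit import *
u=np.array([np.cos(np.radians(17)),np.sin(np.radians(17))]); o=np.array([.4901,-.2135])
for nm,(a,b,z) in dict(back=(318,120,.059),front=(318,242,.059),cb=(319,111,.008),cf=(319,233,.008)).items():
    q=atz('w9',[a],[b],z)[0,:2]; print(nm,((q-o)@u*1000).round(1),((q-o)@[-u[1],u[0]]*1000).round(1))
q=atz('w9',[282,354],[265,265],.0565)[:,:2];print((q.mean(0)-o)@u*1000)
E
```

```text
back -60.4 -0.2
front 49.8 -0.1
cb -65.1 0.7
cf 63.1 0.8
75.03788238695351
```

Back end is at −60 mm, front at +50, and the cradle is at ±64, so the tool is centred on the grip point. Descending.

Request:
apply_moves(motion=[[[0, 0, -4], 0], [[0, 0, -8], 0], [[0, 0, -11], 0], [[0, 0, -13], 0], [[0, 0, -14], 0], [[0, 0, -14.6], 0], [[0, 0, -14.6], 0], [[0, 0, -14.6], 0]])

```text
clock: 14.0
tool_pos: [0.4907, -0.2135, 0.0336]
orientation: [179.9, 0.0, 107.0]
force: [-0.2, 0.1, 0.7]
opening: 0.0754
```

Request:
apply_moves(motion=[[[0, 0, 0], 0], [[0, 0, 0], 0], [[0, 0, 0], 0], [[0, 0, 0], 0], [[0, 0, 0], 0], [[0, 0, 0], 0], [[0, 0, 0], 0], [[0, 0, 0], 0], [[0, 0, 0], 0], [[0, 0, 0], 0]], hand=0.5)

```text
clock: 15.0
tool_pos: [0.4896, -0.2136, 0.0323]
orientation: [-180.0, -0.0, 107.0]
force: [-0.7, 0.7, -0.5]
opening: 0.0156
```

Request:
apply_moves(motion=[[[0, 0, 0.5], 0], [[0, 0, 2], 0], [[0, 0, 4], 0], [[0, 0, 7], 0], [[0, 0, 11], 0], [[0, 0, 15], 0], [[0, 0, 18], 0], [[0, 0, 18.8], 0], [[0, 0, 18.8], 0], [[0, 0, 18.8], 0]])

```text
clock: 16.0
tool_pos: [0.4888, -0.2133, 0.2191]
orientation: [-179.9, -0.1, 107.0]
force: [-0.8, -0.1, -1.4]
opening: 0.0155
```

```bash
cat > lens.py <<'E'
from fit import *
def lens(n):
    o=np.load('pics/%s_o.npz'%n); t=o['t']; yaw=np.radians(o['r'][2]-90)
    ux=np.array([np.cos(yaw),np.sin(yaw),0]);uy=np.array([-ux[1],ux[0],0])
    W,p=cloud(n); D=W-t; L=np.stack([D@ux,D@uy,D[...,2]],-1)
    h=(np.abs(L[...,1])<.006)&(L[...,2]>.01)&(L[...,2]<.04)&(L[...,0]>-.058)&(L[...,0]<.05)&(p.max(2)<90)
    A=L[h]; print('handle n',len(A))
    if len(A)>20:
        f=np.polyfit(A[:,0],A[:,2],1); print('handle top z@0',f[1],'slope deg',np.degrees(np.arctan(f[0])),A[:,0].min(),A[:,0].max())
    g=(np.hypot(L[...,0]-.085,L[...,1])<.036)&(np.abs(L[...,2]-.02)<.025)
    A=L[g]; print('glass n',len(A))
    if len(A)>20:
        M=np.c_[A[:,:2],np.ones(len(A))]; c=np.linalg.lstsq(M,A[:,2],rcond=None)[0]
        print('slopes deg',np.degrees(np.arctan(c[:2])),'z at 85',c[0]*.085+c[2],'abs',c[0]*.085+c[2]+t[2], 'range',A.min(0),A.max(0))
    return L,p
def grab(n):
    o=ctrl.get_obs(); np.savez('pics/%s_o.npz'%n,t=o['tool_pos'],r=o['orientation'],); print(o['clock'],o['tool_pos'],o['orientation'],o['force'],o['opening']); snap('wrist',n)
E
python3 - <<'E'
from lens import *
grab('w10'); lens('w10')
E
```

```text
16.0 [ 0.48879937 -0.21327428  0.21912496] [-1.79920203e+02 -6.92880314e-02  1.06950535e+02] [-0.79905921 -0.08161752 -1.43684418] 0.015549983178071202
handle n 3559
handle top z@0 0.026341625898807917 slope deg -0.16543263377818987 -0.057965041056127306 0.034929715608187854
glass n 0
```

View pics/w10.png

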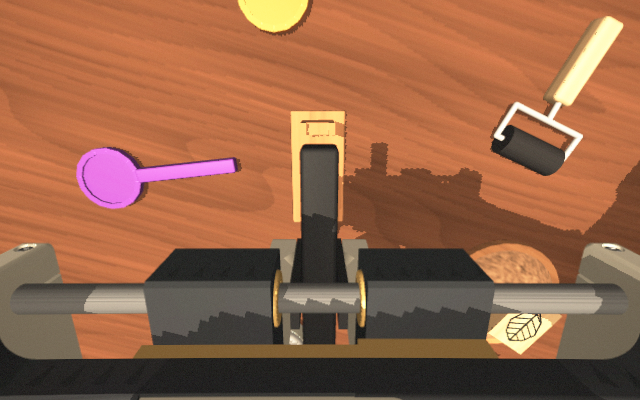

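The lens is held level (−0.2°), with its mid-plane 19.5 mm above the TCP. I carry it high over the block, then lower.

Request:
apply_moves(motion=[[[0, 1.5, 0], 0], [[0.2, 4, 0], 0], [[0.3, 7.5, 0], 0], [[0.4, 11, 0], 0], [[0.5, 14.5, 0], 0], [[0.6, 18, 0], 0], [[0.7, 21, 0], 0], [[0.8, 23, 0], 0], [[0.8, 24, 0], 0], [[0.8, 24.3, 0], 0]])

```text
clock: 17.05
tool_pos: [0.4971, 0.0301, 0.2192]
orientation: [-179.9, 0.0, 107.0]
force: [0.7, -1.3, -1.4]
opening: 0.0157
```

Request:
apply_moves(motion=[[[0, 0, 0], 0], [[0, 0, -1], 0], [[0, 0, -2.5], 0], [[0, 0, -4], 0], [[0, 0, -5], 0], [[0, 0, -5.7], 0], [[0, 0, -5.9], 0], [[0, 0, -5.9], 0], [[0, 0, -5.9], 0], [[0, 0, -5.9], 0]])

```text
clock: 18.05
tool_pos: [0.498, 0.0296, 0.1619]
orientation: [179.9, -0.0, 107.0]
force: [0.2, 0.4, -1.3]
opening: 0.0158
```

```bash
python3 - <<'E'
from lens import *
grab('w11'); lens('w11'); snap('top','t11'); snap('side','s11')
a=cv2.imread('pics/t11.png')[80:240,200:400];b=cv2.imread('pics/s11.png')[100:260,180:380]
cv2.imwrite('pics/m11.png',cv2.resize(np.hstack([a,b]),None,fx=2,fy=2.6,interpolation=cv2.INTER_CUBIC))
E
```

```text
18.05 [0.49801588 0.02955996 0.16189478] [ 1.79941016e+02 -2.53067968e-03  1.06977970e+02] [ 0.19586921  0.35285496 -1.3378038 ] 0.01578739654789784
handle n 3271
handle top z@0 0.026349826629641578 slope deg -0.023571979526652825 -0.05792522286309545 0.034782188712355035
glass n 0
```

View pics/m11.png

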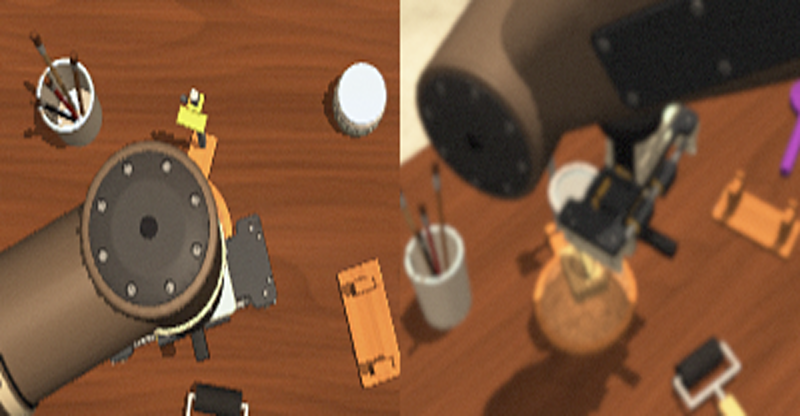

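View pics/w11.png

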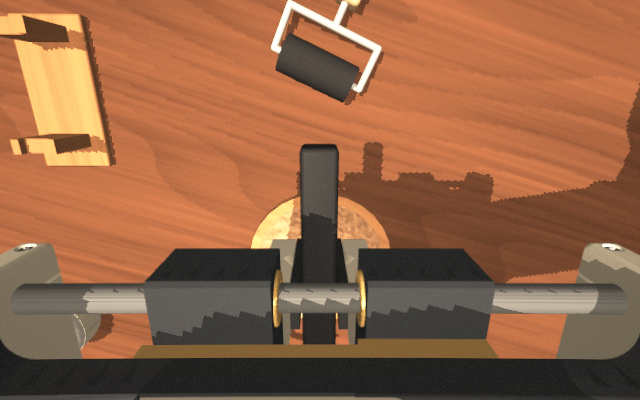

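Side view: glass (268,172) over the block on the dome, flag untouched. I'll let it settle and read it again.

Request:
apply_moves(motion=[[[0, 0, 0], 0], [[0, 0, 0], 0], [[0, 0, 0], 0], [[0, 0, 0], 0], [[0, 0, 0], 0]])

```text
clock: 18.7
tool_pos: [0.4976, 0.0294, 0.1613]
orientation: [-180.0, -0.0, 107.0]
force: [-0.7, 0.5, -1.3]
opening: 0.0157
```

```bash
python3 - <<'E'
from lens import *
W,p=cloud('s11');pi=p.astype(int)
g=(W[...,2]>.15)&(W[...,2]<.21)&(np.hypot(W[...,0]-.578,W[...,1]-.055)<.045)
v,u=np.nonzero(g);A=W[g];print(len(A),u.min(),u.max(),v.min(),v.max(),np.median(A,0))
for vv,uu in list(zip(v,u))[::max(1,len(v)//25)]: print(uu,vv,W[vv,uu].round(3),pi[vv,uu])
print(project('s11',[[.5785,.055,.1795],[.5785,.055,.067],[.6641,.0272,.1795]]))
c=p[130:230,220:340]; cv2.imwrite('pics/c11.png',cv2.resize(c,None,fx=6,fy=6,interpolation=cv2.INTER_CUBIC))
E
```

```text
259 255 278 163 181 [0.59062994 0.05291367 0.18462752]
264 163 [0.61  0.041 0.188] [128 154 193]
274 163 [0.593 0.021 0.187] [125 151 187]
271 164 [0.595 0.03  0.188] [175 199 218]
263 165 [0.607 0.047 0.187] [171 195 215]
273 165 [0.591 0.027 0.185] [182 204 218]
264 166 [0.604 0.046 0.185] [170 191 197]
274 166 [0.587 0.027 0.184] [182 203 211]
264 167 [0.602 0.048 0.184] [181 200 204]
274 167 [0.585 0.029 0.184] [180 200 205]
263 168 [0.6   0.052 0.185] [180 203 211]
273 168 [0.582 0.034 0.186] [182 203 214]
263 169 [0.599 0.054 0.183] [184 209 220]
273 169 [0.581 0.035 0.184] [177 201 214]
263 170 [0.596 0.056 0.184] [180 205 219]
273 170 [0.578 0.038 0.185] [164 187 201]
263 171 [0.592 0.059 0.185] [181 206 220]
273 171 [0.576 0.039 0.183] [149 168 179]
264 172 [0.588 0.059 0.185] [183 208 220]
256 173 [0.597 0.078 0.187] [196 221 232]
266 173 [0.583 0.057 0.183] [181 205 218]
258 174 [0.593 0.075 0.184] [193 212 217]
268 174 [0.576 0.056 0.184] [180 204 218]
261 175 [0.585 0.071 0.184] [180 204 218]
257 176 [0.589 0.081 0.185] [202 224 232]
259 177 [0.583 0.079 0.184] [192 216 222]
256 179 [0.588 0.086 0.178] [131 152 175]
[[267.71691999 174.51228919]
 [270.95270087 201.38519858]
 [255.89247492 151.87453639]]
```

View pics/c11.png

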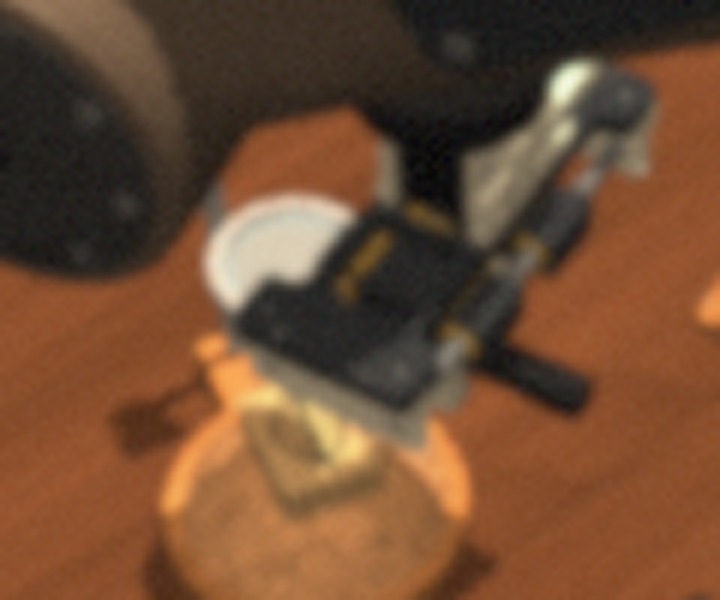

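Request:
apply_moves(motion=[[[-0.04, 0.07, -0.07], 0], [[-0.04, 0.07, -0.13], 0], [[-0.04, 0.07, -0.13], 0], [[-0.04, 0.07, -0.13], 0], [[-0.04, 0.07, -0.13], 0], [[-0.04, 0.07, -0.13], 0], [[-0.04, 0.07, -0.13], 0], [[-0.04, 0.07, -0.13], 0]])

```text
clock: 19.5
tool_pos: [0.4973, 0.0301, 0.1601]
orientation: [180.0, -0.0, 107.0]
force: [0.1, 0.1, -1.9]
opening: 0.0157
```

```bash
python3 - <<'E'
from lens import *
grab('w12'); lens('w12'); snap('side','s12')
p=cv2.imread('pics/s12.png'); a=np.linspace(0,2*np.pi,60)
S=6; c=cv2.resize(p[130:230,220:340],None,fx=S,fy=S,interpolation=cv2.INTER_CUBIC)
def dr(P,col): cv2.polylines(c,[((project('s12',P)-[219.5,129.5])*S).astype(np.int32)],True,col,1)
dr(np.c_[.5785+.035*np.cos(a),.055+.035*np.sin(a),a*0+.184],(0,255,0))
dr(np.c_[.5788+.074*np.cos(a),.0555+.074*np.sin(a),a*0+.012],(255,255,0))
t=np.radians(-18);ux=np.array([np.cos(t),np.sin(t)]);uy=np.array([-ux[1],ux[0]])
dr(np.array([[*(np.array([.5785,.055])+i*.032*ux+j*.025*uy),.067] for i,j in [(1,1),(1,-1),(-1,-1),(-1,1)]]),(255,0,255))
cv2.imwrite('pics/c12.png',c)
E
```

```text
19.5 [0.4972568  0.03012395 0.16007753] [ 1.79998617e+02 -1.47893579e-03  1.06969938e+02] [ 0.14312459  0.10427575 -1.91241396] 0.015705832745402902
handle n 3244
handle top z@0 0.02635046716512072 slope deg -0.09798273256697707 -0.05797908648837761 0.03577241299170833
glass n 0
```

View pics/c12.png

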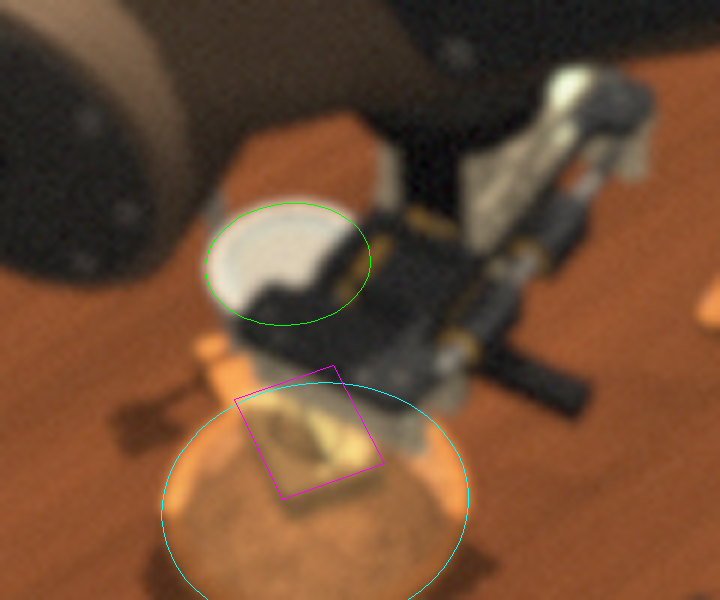

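The predicted outlines of rim, block and foot all match the picture within about a pixel. One more settle, then hand in.

Request:
apply_moves(motion=[[[0, 0, 0], 0], [[0, 0, 0], 0], [[0, 0, 0], 0], [[0, 0, 0], 0], [[0, 0, 0], 0]])

```text
clock: 20.1
tool_pos: [0.4973, 0.0301, 0.16]
orientation: [-180.0, 0.0, 107.0]
force: [-0.3, 0.1, -2.0]
opening: 0.0155
```

```bash
python3 - <<'E'
from h import *
o=ctrl.get_obs();print(o['clock'],o['tool_pos'],o['orientation'],o['qvel'].round(2),o['opening'])
print(ctrl.close_job())
E
```

```text
20.1 [0.49725448 0.03012189 0.16004513] [-1.79998088e+02  8.90745722e-04  1.06972856e+02] [-0.    0.01  0.02  0.03  0.01 -0.01] 0.015456900476909213
the job is handed in; nothing more can be done
None
```

The block is balanced on the dome, engraved face up, and released. The reading lens is held still and level over it at the flag's height. I handed the job in at 20.1 s.

- **Block:** after release it was centred within about 1–2 mm of the dome axis and tilted about 1°. One earlier wrist view read 1.6° of tilt and 2 mm off centre; the closer view did not repeat those values.
- **Lens:** by the arm's reading and the measured grip offset, its mid-plane is at 0.1795 m. The handle slope measured −0.1°.
- **Flag height:** its top face measured 0.1815–0.182 m in the wrist camera, so I took the mid height as about 0.1795 m. The side camera read about 1 mm higher, which is within the stated calibration.
- **Final view:** in the side camera, the predicted outlines of rim, block and foot matched the picture to about a pixel. The glass itself was hidden from the wrist and top cameras in the final pose.
- **Left alone:** the arm made no contact with the flag, ink tin, brush jar, ink roller or the look-alikes. I did not re-measure their positions afterwards; the later pictures show no visible change.

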